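# Throw the toggle clamp of a glazing jig over centre with its extension bar

### The arm

A 6-joint arm with a two-finger parallel gripper is mounted at the origin on the work surface; the furniture and walls round the work are solid. World frame = base frame: x ahead of the robot, y to its left, z up, the work surface at z = 0. Lengths are in mm, angles in degrees, forces in N, time in s.
With the tool pointing down it reaches from about 400 to 925 mm from the base axis. Payload 12.5 kg.
Tool frame: the origin (TCP) lies at the centre of the arm's flange, where the gripper is bolted on; the fingertips stand 190 mm ahead of it and the grasp point (between the pads) lies 171 mm ahead of it; z points along the fingers, y is the line along which they close (so a half turn about z gives the same grasp; the last joint's range is limited). The gripper opens to 95 mm and grips with 3 to 60 N. Pads are 20 mm wide; open, the fingers measure 119 mm over their backs; the gripper's body (75 mm by 180 mm) begins 59 mm behind the grasp point.
Start: joints at [-72.17, 28.126, 89.318, -0, 62.55, -6.05], TCP at [253.041, -571.485, 404.761] pointing down, gripper open.
Joint ranges: [-177.58, 177.58], [-47.91, 125.51], [2.72, 160], [-65.01, 245.01], [3.68, 167.84], [-153.87, 153.87]. Speed limits (degrees/s): [127.2, 127.2, 159.86, 180, 180, 180].

### API

Orientations are given as [roll, pitch, yaw] about the fixed x, y, z axes, in that order (R = Rz(yaw) Ry(pitch) Rx(roll)).
In Python, from bench import arm, cams, finish_job, spotter gives the robot as it stands.
- The arm moves only by the tool servo_tool, never from a script. Its argument "commands" is one flat list of numbers, 7 for each row, row after row: the turn, a rotation vector about the tool's x, y, z in rad, then the shift along the tool's x, y, z in mm, then the opening, from -1 (shut) to 1 (fully open). In form: [rx, ry, rz, tx, ty, tz, gripper, rx, ry, rz, tx, ty, tz, gripper, ...]. A call has 1 to 5 rows; each row shifts and turns the commanded pose from where the row before left it, along the tool's axes as they then stand; what a row does not reach is not made up. A row lasts 1/12 s, in which the tool goes at most 41.7 mm and 7.16 degrees, less where a joint would pass 70% of its speed; a pose out of reach is approached as far as the arm can. A call is refused whole if a number of a shift passes 41.7 or a number of a turn 0.125, either way. A call with a gripper value outside its range is refused whole. The fingers move at their own pace and stop on an object; the grip force is fixed at half the most. Time passes only in rows, so rows that do not move let the fingers close. It gives the time, the measured TCP pose, the force, the opening and the grip force at its end, in the units of the state.
- arm.get_obs(): the state, without advancing time (a new reading comes with each control period).
- cams.read_camera(name): name is "scene" or "top" or "wrist"; returns a dict with "color" (420x560x3 uint8, red, green, blue), "K" (3x3 intrinsics, pixels), "eye" and "attitude" of the camera in the world. Camera axes: x right, y up, looking along -z (the intrinsics and any distortion apply to the point x, -y, -z); pixel columns grow to the right and rows downward; lengths in mm; the calibration is good to about 2 mm. A picture is of the moment at which its call begins. There is no depth.
- finish_job(): hands the job in; it is judged then, once.
Trained networks look in a picture, given as the dict that the camera call returned (one of the last four; its "shot" number tells which), for a name from the list of things; names that differ only in an ending like _2 or _b are one class to them, and where a whole thing is asked for, a point or a joint stands for the part that bears it (a point fixed in the world has none). Each returns a list of dicts, best first, with "score" (0 to 1); they miss things now and then, are a little off and sometimes report something else, mostly with a low value. They report only what shows in the picture. A call takes as long as a camera call.
- spotter.look_for(label, picture): "box" ([left, top, right, bottom] in pixels, round what is visible of it).
- spotter.outline_of(label, picture): "mask" (420x560 bool, what is visible of it) and "box" ([left, top, right, bottom] in pixels, round what is visible of it).
- spotter.mark_of(label, picture): "at" ([column, row] in pixels: a listed point, or the origin of a listed thing).
The state is a dict: "t": time; "qpos": joint angles; "joint_vel": joint speeds; "effort": joint torques, N m; "tcp_pos": TCP position; "tcp_rot": TCP orientation; "ft_force": force on the tool from outside, world axes, zero at the start; "wrist_torque": the same for the moment, N m; "grip_width": finger opening in mm; "grip_force": force on a finger pad.
Only numpy, scipy, OpenCV 4.12 (cv2) and the standard library are available. Lean on these libraries where they do the work, as an engineer would, in place of code of your own. Each camera call takes 0.05 s, during which the arm holds its last target. There are 200 camera calls.

### The job

Clamp the leaded panel in the squaring jig: take the aluminium extension bar from its wooden rest, slide its open end over the short steel lever of the toggle clamp right up to the collar, and with it swing the lever anticlockwise (seen from above) past its dead point until it drops onto its stop and the clamp by itself keeps the shoe tight on the panel. Then draw the bar off and lay it back in the rest. Move the lever only through the bar and do not strain it against its stop, do not touch the glass panel with gripper or bar, and leave the other things on the table where they are.

Things in the scene. Friction and masses are not known exactly. Their poses are not given: they have to be found in the camera images.
- bar_center (a point): Middle of the loose extension bar (about 0.26 kg): square aluminium tube 160 mm long, 24 x 24 mm, with a flared open end, a black ribbed grip 64 mm long round its middle and a red plug in its closed end. This point is on the bar's axis half-way along and half-way up; x axis along the bar from the open end to the red end, z up. It starts in its rest, gripped best here from above, across the bar.
- bar_mouth (a point): Centre of the bar's open end, 80 mm from the middle on the -x side (same axes). The square bore is 17.4 x 17.4 mm and 64 mm deep; its mouth is flared over the first 10 mm to about 22 mm inside, 31 mm outside.
- bar: The extension bar as a solid; origin and axes as bar_center.
- bar_rest: Fixed wooden rest of the bar, 146 x 60 mm, 60 mm high at most; origin at the centre of its underside, x along the bar's direction. Two uprights at x = -53 and +53 mm (14 mm thick) carry the bar in notches 32 mm wide, open at the top, 20 mm deep, floor 36 mm above the table; between the uprights the base is only 12 mm high.
- rest_seat (a point): Where the bar's middle belongs when it lies in the rest: 48 mm above the table, over the rest's centre, axes as bar_rest.
- jig: Fixed jig: an 18 mm plywood board, 467 mm long, with a red toggle clamp at the end with the lever. Origin under the board; x is the pushing direction, from the clamp to the far fence (a lath whose face is at x = 201 mm), z up. The board is 290 mm wide at the panel, 150 mm at the clamp, and ends at x = -235 mm, 50 mm behind the lever's pivot.
- jig_pivot (a point): Point on the vertical axis about which the lever turns, at stub height (84 mm above the table). The lever starts 0.8 to 1.2 rad before the dead point, and its setting on the splined hub differs by +-0.22 rad from jig to jig, so the locking angle cannot be read off the poses: it must be felt.
- lever: Steel lever of the clamp, closed by turning it anticlockwise seen from above. Origin on the pivot axis at stub height (84 mm above the table), x axis outward along the lever (starting 0.5 to 1.5 rad from world x), z up. Its stub, a round bar of 14 mm diameter, runs from x = 42 mm (collar, 33 mm across) to x = 97 mm. Bar fully on: its mouth at the collar, its middle 122 mm from the pivot.
- collar (a point): Centre of the lever's collar face, 42 mm from the pivot, the base of the stub; axes as lever. Pushing round at the bar's middle costs about 1 N at first; in the last 0.6 rad before the dead point it rises to about 13 N, then falls to nothing at the dead point; 0.055 rad beyond it a rigid stop ends the travel.
- stub_end (a point): Free end of the stub, 97 mm from the pivot on its axis; axes as lever. Let go before the dead point, the lever springs back open; past it, it runs on to the stop by itself, ahead of the bar's 1.7 mm play, and is held there by about 0.3 Nm.
- shoe: Cork-faced pressing shoe, 130 mm wide, that the clamp pushes along the jig's x with a strong spring (about 110 N when locked). Origin on its front face. Its top is 42 mm above the table.
- panel: Loose leaded glass panel, 241 x 202 x 6 mm, lying on the jig's board between shoe and far fence, 2 to 5 mm short of the fence at the start. Origin at the centre of its underside, its y axis along the line of the push.
- pin_jar: Bystander: glass jar of blue pins, 80 mm wide, 62 mm high.
- solder_spool: Bystander: blue solder spool, 61 mm wide, 42 mm high.
- masking_tape: Bystander: roll of tape lying flat, 104 mm wide, 25 mm high.
- tack_hammer: Bystander: small hammer, 247 x 122 x 22 mm.

How it is judged (in metres and radians):
On the way, in this order (a step that is already met when the one before it is completed fails the run):
1. the bar is pushed over the lever's stub, up to the collar within 8 mm (distance between bar_mouth and collar below 0.008 m and angle between the x axis of bar and the x axis of lever, either way round below 0.15 rad), for 0.1 s.
2. with the bar still on the stub the shoe is pressed on the panel with more than 70 N (distance between bar_mouth and collar below 0.02 m and contact force between shoe and panel above 70 N), for 0.1 s.
At the end, for the whole second after the job is handed in: The clamp holds by itself: shoe on panel over 70 N, panel within 1.5 mm of home at the far fence; bar level and at rest in both notches of its rest, its middle within 25 mm of the seat and 4 mm of its height, turned under 0.1 rad from the rest (contact force between shoe and panel above 70 N and x of panel in the frame of jig above 0.0985 m and distance between bar_center and rest_seat below 0.025 m and z of bar_center in the frame of rest_seat between -0.004 and 0.004 m and angle between the x axis of bar and the x axis of bar_rest, either way round below 0.1 rad and angle between bar_center's own x axis and vertical between 1.52 and 1.62 rad and linear speed of bar below 0.02 m/s); the robot touches nothing.
It fails at once if the bar bears on the lever with more than 45 N (lever strained, for instance against its stop) (contact force between bar and lever above 45 N).
It fails at once if gripper or arm pushes the lever itself (contact force between any of the fingers, the arm and lever above 3 N).
It fails at once if gripper, arm or bar touches the glass panel (contact force between any of the fingers, the arm, bar and panel above 3 N).
It fails at once if a bystander is shifted by more than 30 mm (distance of any of pin_jar, solder_spool, masking_tape, tack_hammer from where it was at the start of the episode above 0.03 m).
It also fails if it takes over 72 s, if anything falls off the work surface, if the arm or the gripper's body presses on something with over 40 N, if the wrist force passes 120 N, or if a joint passes its speed limit or range.

## Working session

There is one attempt and no reset: what is moved stays moved. The work goes in short steps, Python scripts to look and compute and a tool call to move; the robot and the scene stay as the last step left them, time stands still between calls to the robot, and variables do not carry over. Pictures are saved under pics/ and viewed, at most 10 in all, crops included, and the job is handed in when it is done.

Besides the shell and the picture viewer there is one more tool, called after "Call:" as name(argument=value, ...), one argument or row to a line, values as JSON. servo_tool: Moves the arm, as the interface text tells. Its arguments: {"type":"object","properties":{"commands":{"type":"array"}},"required":["commands"]}

```bash
mkdir -p pics; cat > h.py <<'E'
import numpy as np, cv2
from scipy.spatial.transform import Rotation as R
from bench import arm, cams, finish_job, spotter
def rot(a):
    a=np.array(a,float)
    return a if a.shape==(3,3) else R.from_euler('xyz',a,degrees=True).as_matrix()
def ray(p,uv):
    K=p['K'];d=np.linalg.inv(K)@[uv[0],uv[1],1]
    return rot(p['attitude'])@np.array([d[0],-d[1],-d[2]])
def at_z(p,uv,z):
    d=ray(p,uv);e=np.array(p['eye'],float);return e+d*(z-e[2])/d[2]
def save(p,n): cv2.imwrite('pics/'+n,p['color'][:,:,::-1])
E
python3 - <<'E'
from h import *
o=arm.get_obs();print(o)
for n in ['top','scene']:
    p=cams.read_camera(n);save(p,n+'0.png')
    print(n,{k:v for k,v in p.items() if k!='color'})
    for l,z in [('bar_center',48),('bar_mouth',48),('rest_seat',48),('jig_pivot',84),('collar',84),('stub_end',84),('jig',0),('bar_rest',0),('panel',18),('shoe',30),('pin_jar',0),('solder_spool',0),('masking_tape',0),('tack_hammer',0)]:
        m=spotter.mark_of(l,p)
        for q in m[:1]: print(l,round(q['score'],2),np.round(q['at'],1),np.round(at_z(p,q['at'],z),1))
E
```

```text
{'t': 0.0, 'qpos': array([-7.21699544e+01,  2.81632871e+01,  8.93512898e+01, -9.65332960e-04,
        6.25491260e+01, -6.05018359e+00]), 'joint_vel': array([-0.07360016,  0.04793706,  0.11392817, -0.0480963 ,  0.0920397 ,
       -0.07949687]), 'effort': array([ 3.04905610e-03, -6.12648225e+01, -2.58179837e+01,  6.93524955e-02,
        4.82367596e-02, -1.13574099e-04]), 'tcp_pos': array([ 253.02509214, -571.4447004 ,  404.16396159]), 'tcp_rot': array([-1.79936562e+02, -5.86288443e-03,  2.38806714e+01]), 'ft_force': array([ 0.55816668,  0.02774156, -0.35521203]), 'wrist_torque': array([ 4.97106970e-02, -6.93335985e-05,  6.19960082e-03]), 'grip_force': 0.0, 'grip_width': 95.4128623401381}
top {'K': array([[456.21788582,   0.        , 276.97009433],
       [  0.        , 456.21788582, 207.41526793],
       [  0.        ,   0.        ,   1.        ]]), 'eye': array([ 2.75525358e+02, -1.65789597e-02,  1.55969662e+03]), 'attitude': array([  9.78553085,  -1.07575928, -90.2183463 ]), 'shot': 1}
bar_center 0.62 [375.7 257.5] [ 367.6 -356.    48. ]
rest_seat 0.49 [372.4 258. ] [ 365.9 -345.    
[... 792 characters left out ...]
: 2}
bar_center 0.65 [378.8 222.5] [ 358.3 -329.4   48. ]
bar_mouth 0.6 [398.2 211.9] [ 369.4 -433.    48. ]
rest_seat 0.73 [378.9 220. ] [ 368.8 -338.8   48. ]
jig_pivot 0.65 [273.4 208.1] [576.6 -11.4  84. ]
collar 0.69 [262.7 210. ] [585.9  27.8  84. ]
stub_end 0.65 [249.6 211.5] [601.2  73.   84. ]
jig 0.67 [294.4 201. ] [ 660.5 -159.7    0. ]
bar_rest 0.82 [378.1 227.6] [ 375.2 -350.9    0. ]
panel 0.62 [306.3 185.5] [ 704.2 -244.    18. ]
shoe 0.48 [295.3 195.9] [ 655.2 -158.7   30. ]
pin_jar 0.58 [181.  232.9] [702.7 303.2   0. ]
solder_spool 0.68 [380.6 216.4] [ 420.5 -401.7    0. ]
masking_tape 0.94 [180.2 278.3] [499.  386.3   0. ]
tack_hammer 0.59 [289.5 262.1] [386.3  33.5   0. ]
```

View images.

View pics/top0.png

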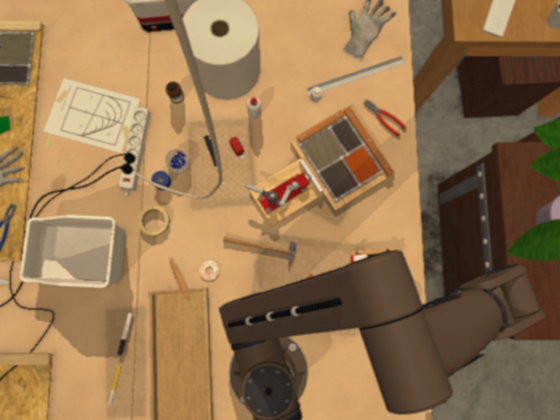

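View pics/scene0.png

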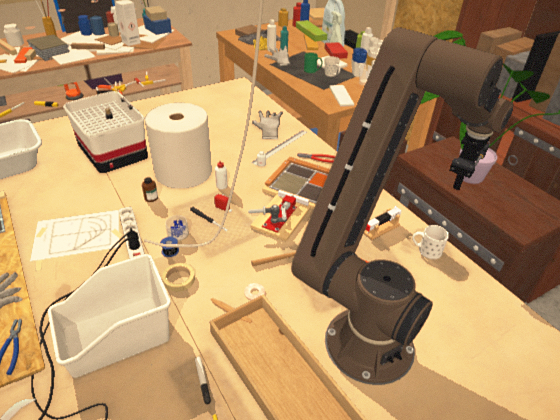

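```bash
cat >> h.py <<'E'
def plan(pos,yaw,n,g,pose=None):
    o=arm.get_obs(); P,A=(o['tcp_pos'],R.from_euler('xyz',o['tcp_rot'],degrees=True)) if pose is None else pose
    T=R.from_euler('xyz',[180,0,yaw],degrees=True)
    w=(A.inv()*T).as_rotvec()/n; d=(np.array(pos,float)-P)/n
    out=[]
    for i in range(n):
        t=A.inv().apply(d); out.append([*np.round(w,3),*np.round(t,1),g]); A=A*R.from_rotvec(w)
    for i in range(0,n,5): print(str(sum(out[i:i+5],[])).replace('np.float64',''))
def wrist(n=None):
    p=cams.read_camera('wrist')
    if n: save(p,n)
    return p
E
sed -i 's/\*np.round(w,3),\*np.round(t,1)/*np.round(w,3).tolist(),*np.round(t,1).tolist()/' h.py
python3 - <<'E'
from h import *
plan([362,-350,320],88,10,1)
E
```

```text
[0.0, 0.0, -0.112, 18.9, -15.8, 8.5, 1, 0.0, 0.0, -0.112, 20.6, -13.6, 8.5, 1, 0.0, 0.0, -0.112, 22.0, -11.2, 8.5, 1, 0.0, 0.0, -0.112, 23.1, -8.7, 8.5, 1, 0.0, 0.0, -0.112, 23.9, -6.1, 8.5, 1]
[0.0, 0.0, -0.112, 24.5, -3.4, 8.5, 1, 0.0, 0.0, -0.112, 24.7, -0.6, 8.5, 1, 0.0, 0.0, -0.112, 24.6, 2.1, 8.5, 1, 0.0, 0.0, -0.112, 24.2, 4.9, 8.5, 1, 0.0, 0.0, -0.112, 23.5, 7.5, 8.5, 1]
```

Call:
servo_tool(
  commands=[0, 0, -0.112, 19, -16, 8.5, 1, 0, 0, -0.112, 20.5, -13.5, 8.5, 1, 0, 0, -0.112, 22, -11, 8.5, 1, 0, 0, -0.112, 23, -8.5, 8.5, 1, 0, 0, -0.112, 24, -6, 8.5, 1],
)

```text
t: 1.92
tcp_pos: [308.2, -460.1, 362.0]
tcp_rot: [180.0, 0.0, 56.3]
ft_force: [0.1, -0.7, 0.2]
grip_width: 95.2
grip_force: 0.0
```

Call:
servo_tool(
  commands=[0, 0, -0.112, 24.5, -3.5, 8.5, 1, 0, 0, -0.112, 24.5, -0.5, 8.5, 1, 0, 0, -0.112, 24.5, 2, 8.5, 1, 0, 0, -0.112, 24, 5, 8.5, 1, 0, 0, -0.112, 23.5, 7.5, 8.5, 1],
)

```text
t: 2.33
tcp_pos: [362.5, -349.7, 319.5]
tcp_rot: [180.0, 0.0, 88.4]
ft_force: [0.1, -0.7, -0.5]
grip_width: 94.9
grip_force: 0.0
```

Call:
servo_tool(
  commands=[0, 0, 0, 0, 0, 0, 1, 0, 0, 0, 0, 0, 0, 1],
)

```text
t: 2.5
tcp_pos: [362.6, -350.1, 319.7]
tcp_rot: [-180.0, -0.0, 88.1]
ft_force: [0.2, -0.9, -0.2]
grip_width: 95.2
grip_force: 0.0
```

```bash
python3 - <<'E'
from h import *
p=wrist('w1.png');o=arm.get_obs();print(o['tcp_pos'],o['tcp_rot'],p['eye'],p['attitude'],p['K'])
for l,z in [('bar_center',48),('bar_mouth',48),('rest_seat',48),('bar_rest',0),('bar',48)]:
    for q in spotter.mark_of(l,p)[:2]: print(l,round(q['score'],2),np.round(q['at'],1),np.round(at_z(p,q['at'],z),1))
E
```

```text
[ 362.36235353 -350.90815988  320.0176509 ] [1.79980708e+02 3.42006742e-02 8.79987003e+01] [ 365.56830152 -272.11752671  299.43433095] [-16.16106445  -0.02384312  -1.92214701] [[346.70555511   0.         276.18679591]
 [  0.         346.70555511 212.51823276]
 [  0.           0.           1.        ]]
bar_center 0.56 [283.1 225.2] [ 368.2 -355.2   48. ]
bar_mouth 0.88 [293.7 317.2] [ 374.7 -435.6   48. ]
bar 0.74 [283.5 224. ] [ 368.5 -354.2   48. ]
```

View pics/w1.png

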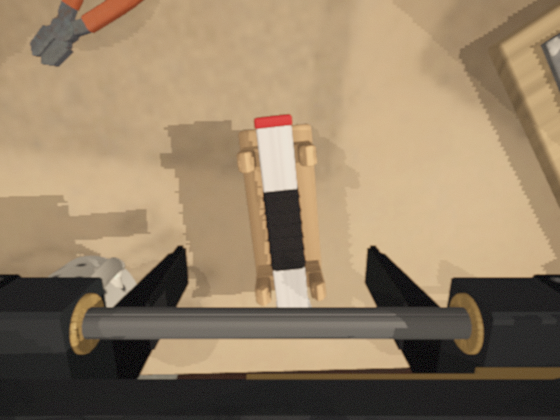

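```bash
python3 - <<'E'
from h import *
p=wrist()
red=at_z(p,(273.5,123),48+6)
m=[q for q in spotter.mark_of('bar_mouth',p)][0]['at'];mo=at_z(p,m,48)
c=p['color'][150:280,240:320].astype(int).sum(2)<130
n,l,s,ce=cv2.connectedComponentsWithStats(c.astype(np.uint8));i=1+s[1:,4].argmax();print(s[i],ce[i]+[240,150])
ys,xs=np.where(l==i);
k=(ys>ys.min()+6)&(ys<ys.max()-6); P=np.array([at_z(p,(x+240,y+150),61)[:2] for x,y in zip(xs[k],ys[k])])
print('grip',P.mean(0)); v=np.linalg.svd(P-P.mean(0),full_matrices=False)[2][0];print('yaw',np.degrees(np.arctan2(v[1],v[0])))
ext=[at_z(p,(283,150+ys.min()),61)[1],at_z(p,(287,150+ys.max()),61)[1]];print(ext)
print(red,mo,np.degrees(np.arctan2(*(red-mo)[[1,0]])))
posts=[at_z(p,u,60)[:2] for u in [(247,161),(308,154),(264,289),(318,289)]];print(np.round(posts,1),np.mean(posts,0))
E
```

```text
Traceback (most recent call last):
IndexError: list index out of range
```

```bash
python3 - <<'E'
from h import *
p=wrist()
red=at_z(p,(273.5,123),48+6)
mo=at_z(p,(293.7,317.2),48)
c=p['color'][150:280,240:320].astype(int).sum(2)<130
n,l,s,ce=cv2.connectedComponentsWithStats(c.astype(np.uint8));i=1+s[1:,4].argmax();print(s[i],ce[i]+[240,150])
ys,xs=np.where(l==i);
k=(ys>ys.min()+6)&(ys<ys.max()-6); P=np.array([at_z(p,(x+240,y+150),61)[:2] for x,y in zip(xs[k],ys[k])])
print('grip',P.mean(0)); v=np.linalg.svd(P-P.mean(0),full_matrices=False)[2][0];print('yaw',np.degrees(np.arctan2(v[1],v[0])))
ext=[at_z(p,(283,150+ys.min()),61)[1],at_z(p,(287,150+ys.max()),61)[1]];print(ext)
print(red,mo,np.degrees(np.arctan2(*(red-mo)[[1,0]])))
posts=[at_z(p,u,60)[:2] for u in [(247,161),(308,154),(264,289),(318,289)]];print(np.round(posts,1),np.mean(posts,0))
E
```

```text
[ 25  40  40  78 806] [281.51736973 236.64143921]
grip [ 365.54655263 -359.33770978]
yaw -75.5782176817975
[np.float64(-326.1396404280702), np.float64(-385.30599799148956)]
[ 363.10738667 -280.49881496   54.        ] [ 373.89877314 -436.9627558    48.        ] 93.94546681279252
[[ 343.9 -305. ]
 [ 386.  -301.7]
 [ 351.2 -403.6]
 [ 392.7 -405.1]] [ 368.45551976 -353.86429112]
```

```bash
python3 - <<'E'
from h import *
plan([368,-355.5,219],94,5,1)
E
```

```text
[0.0, 0.0, -0.021, -0.8, 1.3, 20.2, 1, 0.0, 0.0, -0.021, -0.9, 1.2, 20.2, 1, 0.0, 0.0, -0.021, -0.9, 1.2, 20.2, 1, 0.0, 0.0, -0.021, -0.9, 1.2, 20.2, 1, 0.0, 0.0, -0.021, -0.9, 1.2, 20.2, 1]
```

Call:
servo_tool(
  commands=[0, 0, -0.05, -2, 3, 0, 1, 0, 0, -0.055, -2, 3, 20, 1, 0, 0, 0, 0, 0, 30, 1, 0, 0, 0, 0, 0, 30, 1, 0, 0, 0, 0, 0, 20.5, 1],
)

```text
t: 3.37
tcp_pos: [367.8, -354.7, 217.4]
tcp_rot: [-180.0, -0.0, 94.0]
ft_force: [0.2, -0.4, -0.2]
grip_width: 95.3
grip_force: 0.0
```

Call:
servo_tool(
  commands=[0, 0, 0, 0, 0, 0, 1, 0, 0, 0, 0, 0, 0, -1, 0, 0, 0, 0, 0, 0, -1, 0, 0, 0, 0, 0, 0, -1, 0, 0, 0, 0, 0, 0, -1],
)

```text
t: 3.78
tcp_pos: [368.2, -354.9, 220.6]
tcp_rot: [179.9, 0.1, 94.1]
ft_force: [0.3, 0.3, 0.8]
grip_width: 73.6
grip_force: 0.0
```

Call:
servo_tool(
  commands=[0, 0, 0, 0, 0, 0, -1, 0, 0, 0, 0, 0, 0, -1, 0, 0, 0, 0, 0, 0, -1, 0, 0, 0, 0, 0, 0, -1, 0, 0, 0, 0, 0, 0, -1],
)

```text
t: 4.2
tcp_pos: [368.1, -354.8, 219.3]
tcp_rot: [180.0, 0.0, 94.1]
ft_force: [0.5, 0.2, -0.1]
grip_width: 40.6
grip_force: 0.0
```

Call:
servo_tool(
  commands=[0, 0, 0, 0, 0, 0, -1, 0, 0, 0, 0, 0, 0, -1, 0, 0, 0, 0, 0, 0, -1, 0, 0, 0, 0, 0, 0, -1, 0, 0, 0, 0, 0, 0, -1],
)

```text
t: 4.62
tcp_pos: [368.1, -354.8, 219.2]
tcp_rot: [-180.0, 0.0, 94.1]
ft_force: [-0.3, -0.9, -1.1]
grip_width: 23.7
grip_force: 30.0
```

Call:
servo_tool(
  commands=[0, 0, 0, 0, 0, -5, -1, 0, 0, 0, 0, 0, -10, -1, 0, 0, 0, 0, 0, -30, -1, 0, 0, 0, 0, 0, -35, -1, 0, 0, 0, 0, 0, -20, -1],
)

```text
t: 5.03
tcp_pos: [368.1, -354.7, 322.7]
tcp_rot: [179.9, 0.1, 94.1]
ft_force: [0.3, -0.7, -1.2]
grip_width: 23.8
grip_force: 30.0
```

```bash
python3 - <<'E'
from h import *
o=arm.get_obs();print(o['tcp_pos'],o['tcp_rot'],o['grip_width'],o['grip_force'],o['ft_force'])
p=wrist('w2.png')
m=spotter.mark_of('bar_center',p)[:1]+spotter.mark_of('bar_mouth',p)[:1];print(m)
# clear view of clamp now from top/scene
for n in ['top','scene']:
    p=cams.read_camera(n);save(p,n+'1.png')
    for l,z in [('jig_pivot',84),('collar',84),('stub_end',84),('jig',0),('panel',18),('shoe',30)]:
        for q in spotter.mark_of(l,p)[:1]: print(l,round(q['score'],2),np.round(q['at'],1),np.round(at_z(p,q['at'],z),1))
E
```

```text
[ 368.09314274 -354.7250184   322.71689997] [1.79921656e+02 1.16258211e-01 9.40690129e+01] 23.815324205438 29.99637007713318 [ 0.32062026 -0.70783273 -1.19519545]
[{'at': [273.1, 282.2], 'score': 0.73}, {'at': [271.1, 281.5], 'score': 0.73}]
jig_pivot 0.81 [274.2 196.8] [565.5 -19.7  84. ]
collar 0.61 [259.9 192.4] [580.3  27.4  84. ]
stub_end 0.59 [245.2 187.9] [595.4  76.   84. ]
jig 0.81 [316.7 171.6] [ 672.4 -170.8    0. ]
panel 0.66 [340.4 156.3] [ 723.1 -253.2   18. ]
shoe 0.48 [314.9 170.1] [ 670.1 -161.4   30. ]
jig_pivot 0.96 [274.1 208. ] [575.9 -14.   84. ]
collar 0.45 [260.8 207.5] [601.5  26.9  84. ]
stub_end 0.64 [247.2 212.9] [598.5  84.2  84. ]
jig 0.75 [177.8 275.7] [513.5 389.    0. ]
panel 0.86 [306.  181.6] [ 727.3 -257.7   18. ]
shoe 0.4 [294.1 193.2] [ 672.1 -163.7   30. ]
```

```bash
python3 - <<'E'
from h import *
plan([487,-11,350],72,10,-1)
E
```

```text
[-0.0, 0.0, 0.039, 33.4, 14.3, -3.1, -1, -0.0, 0.0, 0.039, 34.0, 13.0, -3.1, -1, -0.0, 0.0, 0.039, 34.4, 11.7, -3.1, -1, -0.0, 0.0, 0.039, 34.9, 10.3, -3.1, -1, -0.0, 0.0, 0.039, 35.2, 9.0, -3.1, -1]
[-0.0, 0.0, 0.039, 35.6, 7.6, -3.1, -1, -0.0, 0.0, 0.039, 35.8, 6.3, -3.1, -1, -0.0, 0.0, 0.039, 36.0, 4.9, -3.1, -1, -0.0, 0.0, 0.039, 36.2, 3.5, -3.1, -1, -0.0, 0.0, 0.039, 36.3, 2.1, -3.1, -1]
```

Call:
servo_tool(
  commands=[0, 0, 0.039, 33.5, 14.5, -3, -1, 0, 0, 0.039, 34, 13, -3, -1, 0, 0, 0.039, 34.5, 11.5, -3, -1, 0, 0, 0.039, 35, 10.5, -3, -1, 0, 0, 0.039, 35, 9, -3, -1],
)

```text
t: 6.3
tcp_pos: [428.0, -181.3, 334.5]
tcp_rot: [180.0, 0.0, 82.8]
ft_force: [0.7, -0.4, -3.1]
grip_width: 23.8
grip_force: 30.0
```

Call:
servo_tool(
  commands=[0, 0, 0.039, 35.5, 7.5, -3, -1, 0, 0, 0.039, 36, 6.5, -3, -1, 0, 0, 0.039, 36, 5, -3, -1, 0, 0, 0.039, 36, 3.5, -3, -1, 0, 0, 0.039, 36, 2, -3, -1],
)

```text
t: 6.72
tcp_pos: [488.2, -9.8, 349.5]
tcp_rot: [180.0, 0.0, 71.6]
ft_force: [0.7, -0.5, -1.9]
grip_width: 23.7
grip_force: 30.0
```

Call:
servo_tool(
  commands=[0, 0, 0, 0, 0, 0, -1, 0, 0, 0, 0, 0, 0, -1, 0, 0, 0, 0, 0, 0, -1],
)

```text
t: 6.97
tcp_pos: [487.8, -11.7, 349.1]
tcp_rot: [-180.0, 0.0, 71.8]
ft_force: [-0.6, -0.8, -3.3]
grip_width: 23.6
grip_force: 30.0
```

```bash
python3 - <<'E'
from h import *
p=wrist('w3.png');o=arm.get_obs();print(o['tcp_pos'],o['tcp_rot'],p['eye'])
for l,z in [('bar_center',o['tcp_pos'][2]-171),('jig_pivot',84),('collar',84),('stub_end',84),('shoe',30),('panel',18),('jig',0)]:
    for q in spotter.mark_of(l,p)[:2]: print(l,round(q['score'],2),np.round(q['at'],1),np.round(at_z(p,q['at'],z),1))
for q in spotter.outline_of('lever',p)[:1]:
    print(q['score'],q['box']); print(np.argwhere(q['mask'])[::40][:,::-1].tolist()[:40])
E
```

```text
[487.66612783 -12.27011776 349.07774102] [-1.79977759e+02  1.62358713e-02  7.17234313e+01] [512.71874575  62.34127326 328.81067704]
bar_center 0.83 [273.2 283.6] [486.6 -12.6 178.1]
jig_pivot 0.89 [381.7 189.6] [568.3 -12.6  84. ]
jig_pivot 0.61 [492.9 291.4] [ 632.4 -119.9   84. ]
collar 0.79 [394.3 130.8] [586.1  25.   84. ]
stub_end 0.89 [404.9  41.2] [605.1  77.9  84. ]
stub_end 0.48 [381.  191.2] [567.5 -13.6  84. ]
shoe 0.78 [494.5 290.2] [ 660.5 -159.3   30. ]
shoe 0.53 [481.2 283.4] [ 649.5 -148.1   30. ]
panel 0.2 [393.1 131.5] [604.8  14.7  18. ]
jig 0.73 [483.4 284.2] [ 665.2 -170.9    0. ]
0.87 [355.5, 44.7, 416.5, 215.5]
[[404, 44], [409, 47], [396, 50], [395, 52], [413, 53], [408, 55], [402, 57], [396, 59], [413, 60], [405, 62], [398, 64], [415, 65], [408, 67], [401, 69], [395, 71], [412, 72], [406, 74], [400, 76], [396, 78], [391, 80], [408, 81], [403, 83], [399, 85], [395, 87], [393, 89], [389, 91], [407, 92], [403, 94], [399, 96], [394, 98], [390, 100], [408, 101], [404, 103], [400, 105], [396, 107], [392, 109], [386, 111], [403, 112], [399, 114], [394, 116]]
```

View pics/w3.png

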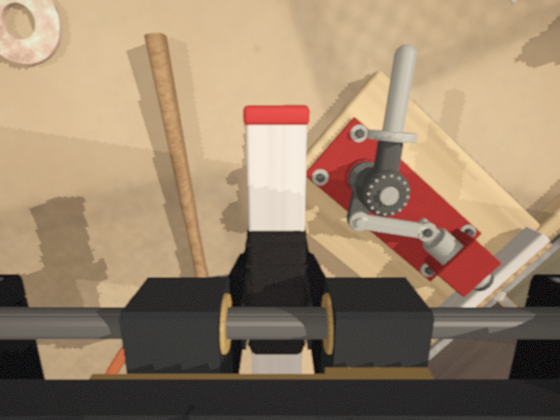

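```bash
python3 - <<'E'
from h import *
p=wrist();o=arm.get_obs()
q=spotter.outline_of('lever',p)[0];m=q['mask'];A=[]
for r in range(54,122,4):
    x=np.where(m[r,380:430])[0]+380
    A.append(at_z(p,(x.mean(),r),84)[:2])
A=np.array(A);c=A.mean(0);v=np.linalg.svd(A-c)[2][0];v*=np.sign(v[1])
yaw=np.degrees(np.arctan2(v[1],v[0]));print('line',c,yaw)
e=[at_z(p,s['at'],84)[:2] for l in('stub_end','collar','jig_pivot') for s in spotter.mark_of(l,p)[:1]];
e=np.array(e);print(e,(e-c)@v,(e-c)@[-v[1],v[0]])
print(A[0],A[-1])
E
```

```text
line [595.99531363  51.72222661] 67.12767969286791
[[ 606.0704095    77.17086612]
 [ 586.08398786   25.44508332]
 [ 628.34010493 -109.32136886]] [  27.36367353  -28.0633808  -135.80952931] [  0.60842449  -1.0813398  -92.39587066]
[603.94296462  69.89868465] [587.81797555  32.98283169]
```

```bash
python3 - <<'E'
from h import *
T=cams.read_camera('top');S=cams.read_camera('scene');save(T,'top2.png')
print(at_z(T,(220,182),0),at_z(S,(210,243),0))
# project top-wire points at heights into scene
def proj(p,X):
    c=rot(p['attitude']).T@(np.array(X)-p['eye']);u=p['K']@np.array([c[0],-c[1],-c[2]]);return u[:2]/u[2]
for uv in [(180,20),(195,70),(205,110),(214,150),(219,180)]:
    print(uv,[(z,np.round(at_z(T,uv,z)[:2]).tolist(),np.round(proj(S,at_z(T,uv,z))).tolist()) for z in (0,100,250,400,600,900)])
cv2.imwrite('pics/crop.png',cv2.resize(np.hstack([T['color'][100:260,140:340],S['color'][100:260,140:340]])[:,:,::-1],(800,320)))
E
```

```text
[634.71389837 168.47976258   0.        ] [603.51761264 232.67520493   0.        ]
(180, 20) [(0, [1252.0, 328.0], [129.0, 160.0]), (100, [1189.0, 307.0], [135.0, 146.0]), (250, [1095.0, 275.0], [143.0, 123.0]), (400, [1001.0, 244.0], [154.0, 95.0]), (600, [876.0, 202.0], [171.0, 49.0]), (900, [688.0, 139.0], [207.0, -48.0])]
(195, 70) [(0, [1053.0, 267.0], [158.0, 180.0]), (100, [1003.0, 250.0], [163.0, 165.0]), (250, [929.0, 224.0], [171.0, 140.0]), (400, [854.0, 198.0], [181.0, 110.0]), (600, [754.0, 164.0], [197.0, 61.0]), (900, [604.0, 113.0], [231.0, -42.0])]
(205, 110) [(0, [900.0, 227.0], [181.0, 197.0]), (100, [860.0, 212.0], [185.0, 181.0]), (250, [800.0, 190.0], [193.0, 154.0]), (400, [740.0, 169.0], [203.0, 123.0]), (600, [660.0, 140.0], [218.0, 71.0]), (900, [539.0, 96.0], [250.0, -37.0])]
(214, 150) [(0, [751.0, 192.0], [204.0, 216.0]), (100, [720.0, 179.0], [208.0, 199.0]), (250, [675.0, 161.0], [216.0, 170.0]), (400, [629.0, 143.0], [225.0, 136.0]), (600, [568.0, 118.0], [239.0, 81.0]), (900, [476.0, 81.0], [269.0, -32.0])]
(219, 180) [(0, [642.0, 172.0], [221.0, 231.0]), (100, [618.0, 161.0], [225.0, 213.0]), (250, [583.0, 145.0], [232.0, 183.0]), (400, [548.0, 128.0], [241.0, 147.0]), (600, [501.0, 106.0], [254.0, 90.0]), (900, [430.0, 73.0], [282.0, -28.0])]
```

View pics/crop.png

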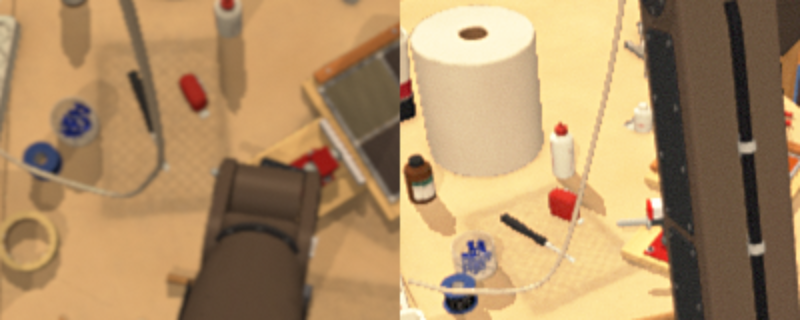

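Call:
servo_tool(
  commands=[0, 0, 0, 0, 0, -40, -1, 0, 0.12, 0, 0, 0, 0, -1, 0, 0.12, 0, 0, 0, 0, -1, 0, 0.12, 0, 0, 0, 0, -1, 0, 0.12, 0, 0, 0, 0, -1],
)

```text
t: 8.18
tcp_pos: [487.9, -11.6, 389.6]
tcp_rot: [179.9, -27.8, 71.8]
ft_force: [-0.1, 0.7, -2.9]
grip_width: 24.0
grip_force: 30.0
```

Call:
servo_tool(
  commands=[0, 0.12, 0, 0, 0, 0, -1, 0, 0.12, 0, 0, 0, 0, -1, 0, 0, 0, 0, 0, 0, -1, 0, 0, 0, 0, 0, 0, -1],
)

```text
t: 8.52
tcp_pos: [487.9, -12.0, 388.9]
tcp_rot: [-179.9, -41.0, 71.7]
ft_force: [-0.5, -0.0, -2.1]
grip_width: 23.9
grip_force: 30.0
```

```bash
python3 - <<'E'
from h import *
p=wrist('w4.png');o=arm.get_obs();print(o['tcp_pos'],o['tcp_rot'],p['eye'],p['attitude'])
T=cams.read_camera('top')
def proj(p,X):
    c=rot(p['attitude']).T@(np.array(X)-p['eye']);u=p['K']@np.array([c[0],-c[1],-c[2]]);return np.round(u[:2]/u[2])
for uv in [(205,110),(214,150),(219,180)]: print(uv,[(z,proj(p,at_z(T,uv,z)).tolist()) for z in (0,50,100,250,400,600,900)])
E
```

```text
[487.8872064  -11.85089693 389.09063191] [-179.97489443  -40.97699272   71.71450652] [511.03612848  56.12810533 425.28962631] [ 2.48461155e+01  9.37451840e-03 -1.83169657e+01]
(205, 110) [(0, [493.0, 158.0]), (50, [504.0, 145.0]), (100, [518.0, 129.0]), (250, [597.0, 41.0]), (400, [919.0, -324.0]), (600, [-100.0, 828.0]), (900, [264.0, 416.0])]
(214, 150) [(0, [412.0, 208.0]), (50, [418.0, 198.0]), (100, [425.0, 185.0]), (250, [467.0, 114.0]), (400, [679.0, -250.0]), (600, [181.0, 604.0]), (900, [309.0, 385.0])]
(219, 180) [(0, [344.0, 245.0]), (50, [344.0, 237.0]), (100, [344.0, 228.0]), (250, [345.0, 173.0]), (400, [353.0, -167.0]), (600, [339.0, 493.0]), (900, [341.0, 365.0])]
```

View pics/w4.png

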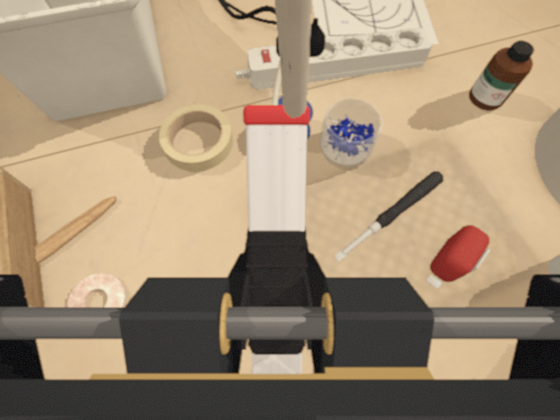

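```bash
python3 - <<'E'
from h import *
p=wrist();T=cams.read_camera('top')
def proj(p,X):
    c=rot(p['attitude']).T@(np.array(X)-p['eye']);u=p['K']@np.array([c[0],-c[1],-c[2]]);return u[:2]/u[2]
curve=np.array([(202,105),(210,140),(216,165),(219,180),(216,187),(212,191),(200,197),(185,196),(170,191),(150,181),(140,177)],float)
C=np.vstack([np.linspace(curve[i],curve[i+1],12) for i in range(len(curve)-1)])
for uv in [(293,5),(295,40),(296,70),(296,100)]:
    d=ray(p,uv);best=min(((np.min(np.hypot(*(C-proj(T,p['eye']+t*d)).T)),t) for t in np.arange(20,900,4)))
    t=best[1];X=p['eye']+t*d
    # all local candidates
    L=[(round(np.min(np.hypot(*(C-proj(T,p['eye']+t*d)).T)),1),np.round(p['eye']+t*d).tolist(),np.round(proj(T,p['eye']+t*d)).tolist()) for t in np.arange(40,700,60)]
    print(uv,best,X); print(*L[:11],sep='\n') if uv[1] in(5,100) else 0
E
```

```text
(293, 5) (np.float64(0.5389152528657111), np.int64(88)) [541.68003212 135.63908942 367.81296114]
(np.float64(15.9), [525.0, 92.0, 399.0], [233.0, 189.0])
(np.float64(3.3), [546.0, 146.0, 360.0], [214.0, 184.0])
(np.float64(16.8), [567.0, 200.0, 321.0], [196.0, 180.0])
(np.float64(17.3), [588.0, 254.0, 281.0], [179.0, 176.0])
(np.float64(14.1), [609.0, 308.0, 242.0], [164.0, 172.0])
(np.float64(11.2), [629.0, 362.0, 203.0], [149.0, 169.0])
(np.float64(12.4), [650.0, 416.0, 163.0], [136.0, 165.0])
(np.float64(22.8), [671.0, 470.0, 124.0], [123.0, 162.0])
(np.float64(34.6), [692.0, 524.0, 84.0], [110.0, 159.0])
(np.float64(46.2), [713.0, 578.0, 45.0], [99.0, 157.0])
(np.float64(57.3), [734.0, 632.0, 6.0], [88.0, 154.0])
(295, 40) (np.float64(0.4233407900049887), np.int64(100)) [543.53825361 137.55217691 355.70046438]
(296, 70) (np.float64(0.3195870146676823), np.int64(116)) [546.20476454 141.7678774  340.30977168]
(296, 100) (np.float64(0.04291907023519888), np.int64(132)) [547.81014766 143.68788915 323.75549348]
(np.float64(20.0), [522.0, 83.0, 395.0], [236.0, 190.0])
(np.float64(6.6), [539.0, 123.0, 348.0], [223.0, 188.0])
(np.float64(5.1), [556.0, 162.0, 302.0], [211.0, 185.0])
(np.float64(12.8), [572.0, 202.0, 256.0], [199.0, 183.0])
(np.float64(15.1), [589.0, 241.0, 210.0], [188.0, 181.0])
(np.float64(13.8), [606.0, 281.0, 163.0], [178.0, 179.0])
(np.float64(11.6), [623.0, 321.0, 117.0], [169.0, 178.0])
(np.float64(9.2), [639.0, 360.0, 71.0], [160.0, 176.0])
(np.float64(6.9), [656.0, 400.0, 25.0], [152.0, 174.0])
(np.float64(5.4), [673.0, 440.0, -22.0], [144.0, 173.0])
(np.float64(6.3), [689.0, 479.0, -68.0], [137.0, 172.0])
```

Call:
servo_tool(
  commands=[0, 0, 0, 6, 0, 0, -1, 0, 0, 0, 6, 0, 0, -1, 0, 0, 0, 6, 0, 0, -1, 0, 0, 0, 0, 0, 0, -1],
)

```text
t: 9.05
tcp_pos: [492.4, 2.0, 402.1]
tcp_rot: [179.9, -41.2, 71.9]
ft_force: [0.2, 0.1, -2.7]
grip_width: 23.4
grip_force: 30.0
```

Call:
servo_tool(
  commands=[0, 0, 0, 6, 0, 0, -1, 0, 0, 0, 6, 0, 0, -1, 0, 0, 0, 6, 0, 0, -1, 0, 0, 0, 0, 0, 0, -1],
)

```text
t: 9.38
tcp_pos: [496.6, 14.7, 413.8]
tcp_rot: [179.9, -41.3, 71.8]
ft_force: [0.4, 0.3, -2.3]
grip_width: 24.1
grip_force: 30.0
```

```bash
python3 - <<'E'
from h import *
p=wrist('w5.png');o=arm.get_obs();print(o['tcp_pos'],o['tcp_rot'],o['ft_force'],o['wrist_torque'])
E
```

```text
[496.47719022  14.42831886 413.37302893] [179.93352058 -41.25024712  71.80612332] [ 0.19973782  0.2201926  -3.02864758] [-0.64513934  0.11031352 -0.01266116]
```

View pics/w5.png

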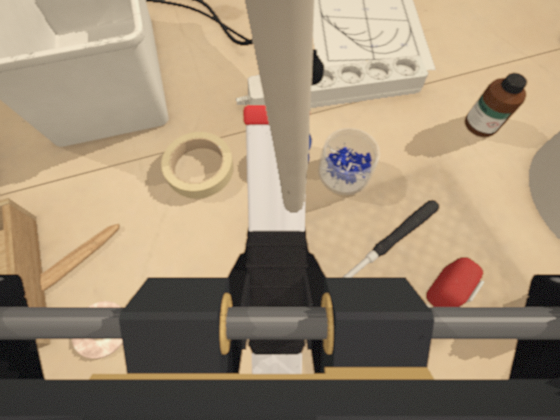

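```bash
python3 - <<'E'
from h import *
plan([645,168,330],67.5,8,-1)
E
```

```text
[-0.003, -0.09, 0.009, 11.2, 11.6, 23.7, -1, -0.003, -0.09, 0.009, 13.4, 11.4, 22.6, -1, -0.003, -0.09, 0.009, 15.5, 11.2, 21.4, -1, -0.003, -0.09, 0.009, 17.4, 11.0, 19.9, -1, -0.003, -0.09, 0.009, 19.2, 10.8, 18.3, -1]
[-0.003, -0.09, 0.009, 20.9, 10.6, 16.5, -1, -0.003, -0.09, 0.009, 22.4, 10.3, 14.6, -1, -0.003, -0.09, 0.009, 23.7, 10.1, 12.6, -1]
```

Call:
servo_tool(
  commands=[-0.003, -0.09, 0.009, 11, 11.5, 23.5, -1, -0.003, -0.09, 0.009, 13.5, 11.5, 22.5, -1, -0.003, -0.09, 0.009, 15.5, 11, 21.5, -1, -0.003, -0.09, 0.009, 17.5, 11, 20, -1, -0.003, -0.09, 0.009, 19, 11, 18.5, -1],
)

```text
t: 9.85
tcp_pos: [589.8, 110.7, 359.9]
tcp_rot: [-179.6, -15.2, 68.9]
ft_force: [0.0, -1.2, -2.3]
grip_width: 23.7
grip_force: 30.0
```

Call:
servo_tool(
  commands=[-0.003, -0.09, 0.009, 21, 10.5, 16.5, -1, -0.003, -0.09, 0.009, 22.5, 10.5, 14.5, -1, -0.003, -0.09, 0.009, 23.5, 10, 12.5, -1, 0, 0, 0, 0, 0, 0, -1, 0, 0, 0, 0, 0, 0, -1],
)

```text
t: 10.27
tcp_pos: [644.9, 168.2, 327.8]
tcp_rot: [-179.7, 0.1, 67.6]
ft_force: [-0.8, 0.6, -2.2]
grip_width: 23.9
grip_force: 30.0
```

```bash
python3 - <<'E'
from h import *
o=arm.get_obs();print(o['tcp_pos'],o['tcp_rot'],o['ft_force'])
plan([643.7,167.2,255.2],67.5,4,-1)
E
```

```text
[644.93490576 168.24698975 327.75719402] [-1.79701646e+02  6.10894944e-02  6.75689256e+01] [-0.7655645   0.55090751 -2.19899872]
[-0.001, 0.0, 0.0, -0.3, -0.1, 18.1, -1, -0.001, 0.0, 0.0, -0.3, -0.1, 18.1, -1, -0.001, 0.0, 0.0, -0.4, -0.1, 18.1, -1, -0.001, 0.0, 0.0, -0.4, -0.2, 18.1, -1]
```

Call:
servo_tool(
  commands=[-0.004, 0, 0, -1.4, -0.6, 18, -1, 0, 0, 0, 0, 0, 18, -1, 0, 0, 0, 0, 0, 18, -1, 0, 0, 0, 0, 0, 18, -1, 0, 0, 0, 0, 0, 0, -1],
)

```text
t: 10.68
tcp_pos: [642.6, 165.0, 254.8]
tcp_rot: [-179.8, 0.1, 67.4]
ft_force: [-0.3, 0.7, -2.4]
grip_width: 23.8
grip_force: 30.0
```

```bash
python3 - <<'E'
from h import *
o=arm.get_obs();print(o['tcp_pos'],o['tcp_rot'],o['ft_force'])
for n in ['top','scene']:
    p=cams.read_camera(n);save(p,n+'3.png')
    for l in ['bar_mouth','bar_center','stub_end','collar','jig_pivot']:
        for q in spotter.mark_of(l,p)[:1]: print(n,l,round(q['score'],2),np.round(q['at'],1),np.round(at_z(p,q['at'],84),1))
    if n=='scene': cv2.imwrite('pics/c3.png',cv2.resize(p['color'][150:270,180:340][:,:,::-1],(800,600),interpolation=cv2.INTER_CUBIC))
plan([643.7,167.2,255.2],67.5,1,-1)
E
```

```text
[642.58438551 164.95895998 254.79022212] [-1.79811582e+02  1.05291897e-01  6.74052705e+01] [-0.3087505   0.72531106 -2.36357861]
top bar_mouth 0.54 [241.1 183.9] [609.   89.7  84. ]
top bar_center 0.2 [372.6 254.1] [ 376.4 -337.9   84. ]
top stub_end 0.53 [161.7 181.4] [617.3 351.4  84. ]
top collar 0.74 [258.7 188.6] [593.1  31.4  84. ]
top jig_pivot 0.91 [274.2 197.5] [563.1 -19.7  84. ]
scene bar_mouth 0.75 [241.7 216. ] [592.9 109.1  84. ]
scene bar_center 0.7 [220.6 214.5] [636.1 171.   84. ]
[0.002, 0.0, -0.0, 0.9, -0.3, 2.5, -1]
```

View pics/c3.png

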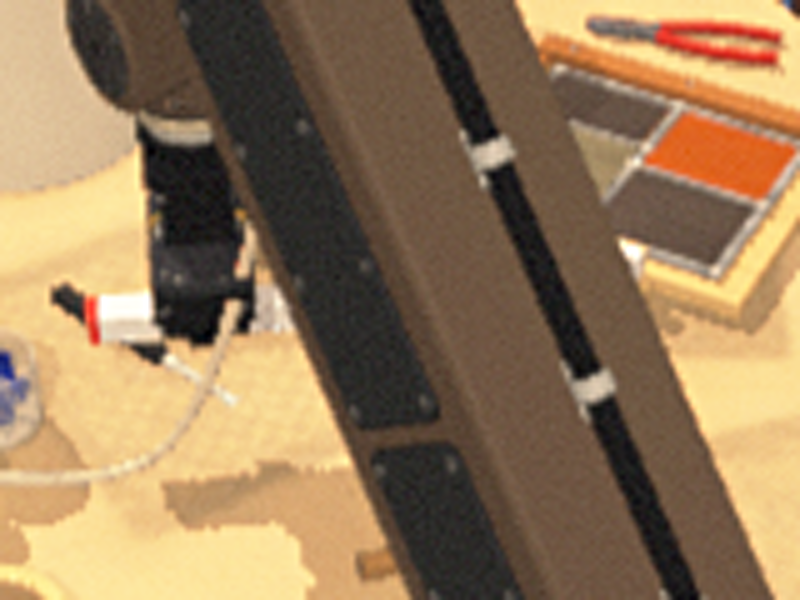

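Call:
servo_tool(
  commands=[0.002, 0, 0, -10, -0.2, 0, -1, 0, 0, 0, -8, 0, 0, -1, 0, 0, 0, -6, 0, 0, -1, 0, 0, 0, -6, 0, 0, -1, 0, 0, 0, 0, 0, 0, -1],
)

```text
t: 11.7
tcp_pos: [631.6, 137.2, 257.4]
tcp_rot: [-179.9, 0.1, 67.4]
ft_force: [0.2, -1.3, -4.3]
grip_width: 23.9
grip_force: 30.0
```

Call:
servo_tool(
  commands=[0, 0, 0, -5, 0, 0, -1, 0, 0, 0, -5, 0, 0, -1, 0, 0, 0, -5, 0, 0, -1, 0, 0, 0, 0, 0, 0, -1],
)

```text
t: 12.03
tcp_pos: [625.9, 123.9, 257.2]
tcp_rot: [-179.9, 0.1, 67.5]
ft_force: [0.1, -2.0, -5.7]
grip_width: 24.2
grip_force: 30.0
```

```bash
python3 - <<'E'
from h import *
for i in range(4):
    o=arm.get_obs();print(np.round(o['tcp_pos'],1),np.round(o['tcp_rot'],2),np.round(o['ft_force'],1),np.round(o['wrist_torque'],2))
    if i<3: wrist()
E
```

```text
[625.9 123.9 257.2] [-1.7992e+02  6.0000e-02  6.7450e+01] [ 0.1 -2.  -5.7] [-0.25  0.01  0.03]
[626.  124.1 257.3] [-1.7992e+02  7.0000e-02  6.7450e+01] [-0.7 -2.  -5.1] [-0.15  0.02  0.02]
[626.1 124.3 257.2] [-1.7991e+02  7.0000e-02  6.7460e+01] [ 0.5 -1.8 -6.1] [-0.2   0.04 -0.05]
[626.2 124.5 257.2] [-1.7992e+02  6.0000e-02  6.7460e+01] [-1.2 -1.5 -5.8] [-0.2  -0.02 -0.02]
```

Call:
servo_tool(
  commands=[0, 0, 0, 0, 0, 1.5, -1, 0, 0, 0, -6, 0, 0, -1, 0, 0, 0, -6, 0, 0, -1, 0, 0, 0, 0, 0, 0, -1, 0, 0, 0, 0, 0, 0, -1],
)

```text
t: 12.6
tcp_pos: [621.6, 113.2, 256.2]
tcp_rot: [-180.0, 0.0, 67.4]
ft_force: [-0.3, 0.7, -2.7]
grip_width: 24.0
grip_force: 30.0
```

Call:
servo_tool(
  commands=[0, 0, 0, -5, 0, 0, -1, 0, 0, 0, -4, 0, 0, -1, 0, 0, 0, -2, 0, 0, -1, 0, 0, 0, 0, 0, 0, -1, 0, 0, 0, 0, 0, 0, -1],
)

```text
t: 13.02
tcp_pos: [617.4, 103.3, 256.0]
tcp_rot: [-180.0, 0.0, 67.5]
ft_force: [0.5, 0.2, -1.2]
grip_width: 23.9
grip_force: 30.0
```

Call:
servo_tool(
  commands=[0, 0, 0, -1, 0, 0, -1, 0, 0, 0, -1, 0, 0, -1, 0, 0, 0, 0, 0, 0, -1],
)

```text
t: 13.27
tcp_pos: [616.6, 101.5, 255.9]
tcp_rot: [-180.0, 0.0, 67.5]
ft_force: [-0.3, -0.1, -1.7]
grip_width: 23.5
grip_force: 30.0
```

Call:
servo_tool(
  commands=[0, 0, 0, -1, 0, 0, -1, 0, 0, 0, -1, 0, 0, -1, 0, 0, 0, 0, 0, 0, -1],
)

```text
t: 13.52
tcp_pos: [616.0, 100.0, 256.1]
tcp_rot: [-180.0, -0.0, 67.4]
ft_force: [1.9, 4.5, -1.7]
grip_width: 23.8
grip_force: 30.0
```

Call:
servo_tool(
  commands=[0, 0, 0, -1, 0, 0, -1, 0, 0, 0, 0, 0, 0, -1],
)

```text
t: 13.68
tcp_pos: [615.8, 99.6, 256.3]
tcp_rot: [180.0, -0.1, 67.4]
ft_force: [3.2, 8.6, -2.2]
grip_width: 23.9
grip_force: 30.0
```

```bash
cat > sw.py <<'E'
from h import *
o=arm.get_obs();P=np.array([569.3,-12.7]);v=o['tcp_pos'][:2]-P;th=np.arctan2(v[1],v[0]);y=np.radians(o['tcp_rot'][2])
f=o['ft_force'];u=np.array([np.cos(y),np.sin(y)]);n=np.array([-u[1],u[0]])
print('t %.2f th %.3f yaw %.3f s %.1f lat %.1f z %.1f Frad %.1f Ftan %.1f Fz %.1f Tz %.2f'%(o['t'],th,y,v@u,v@n,o['tcp_pos'][2],f[:2]@u,f[:2]@n,f[2],o['wrist_torque'][2]))
E
```

Call:
servo_tool(
  commands=[0, 0, 0, 2, 0, 0, -1, 0, 0, -0.08, -0.4, -9.75, 0, -1, 0, 0, -0.08, -0.4, -9.75, 0, -1, 0, 0, -0.08, -0.4, -9.75, 0, -1, 0, 0, 0, 0, 0, 0, -1],
)

```text
t: 14.1
tcp_pos: [587.0, 108.9, 256.0]
tcp_rot: [-179.9, 0.0, 81.5]
ft_force: [0.3, -0.1, -2.8]
grip_width: 24.1
grip_force: 30.0
```

```bash
python3 sw.py
```

```text
t 14.10 th 1.427 yaw 1.422 s 122.9 lat 0.6 z 256.0 Frad -0.1 Ftan -0.3 Fz -2.8 Tz -0.06
```

Call:
servo_tool(
  commands=[0, 0, -0.08, -0.4, -9.75, 0, -1, 0, 0, -0.08, -0.4, -9.75, 0, -1, 0, 0, -0.08, -0.4, -9.75, 0, -1, 0, 0, 0, 0, 0, 0, -1],
)

```text
t: 14.43
tcp_pos: [558.3, 109.9, 256.2]
tcp_rot: [-180.0, -0.0, 95.1]
ft_force: [2.0, 6.1, -1.1]
grip_width: 24.0
grip_force: 30.0
```

```bash
python3 sw.py
```

```text
t 14.43 th 1.660 yaw 1.660 s 123.0 lat 0.0 z 256.2 Frad 5.9 Ftan -2.6 Fz -1.1 Tz 0.05
```

Call:
servo_tool(
  commands=[0, 0, -0.04, -0.1, -4.9, 0, -1, 0, 0, -0.04, -0.1, -4.9, 0, -1, 0, 0, -0.04, -0.1, -4.9, 0, -1, 0, 0, 0, 0, 0, 0, -1],
)

```text
t: 14.77
tcp_pos: [544.7, 107.9, 256.4]
tcp_rot: [179.9, -0.1, 101.8]
ft_force: [4.7, 12.2, -3.5]
grip_width: 24.2
grip_force: 30.0
```

```bash
python3 sw.py
```

```text
t 14.77 th 1.772 yaw 1.776 s 123.1 lat -0.6 z 256.4 Frad 11.0 Ftan -7.1 Fz -3.5 Tz -0.16
```

Call:
servo_tool(
  commands=[0, 0, 0, 2, 0, 0, -1, 0, 0, -0.04, 0.1, -4.9, 0, -1, 0, 0, -0.04, 0.1, -4.9, 0, -1, 0, 0, 0, 0, 0, 0, -1],
)

```text
t: 15.1
tcp_pos: [536.0, 107.4, 256.9]
tcp_rot: [179.7, 0.1, 106.4]
ft_force: [10.5, 5.7, -4.5]
grip_width: 23.7
grip_force: 30.0
```

```bash
python3 sw.py
```

```text
t 15.10 th 1.841 yaw 1.858 s 124.6 lat -2.0 z 256.9 Frad 2.5 Ftan -11.6 Fz -4.5 Tz 0.41
```

Call:
servo_tool(
  commands=[0, 0, -0.04, 0.1, -4.9, 0, -1, 0, 0, -0.04, 0.1, -4.9, 0, -1, 0, 0, 0, 0, 0, 0, -1],
)

```text
t: 15.35
tcp_pos: [526.7, 104.7, 256.9]
tcp_rot: [179.6, 0.1, 111.0]
ft_force: [12.1, 8.1, -4.6]
grip_width: 23.6
grip_force: 30.1
```

```bash
python3 sw.py
```

```text
t 15.35 th 1.919 yaw 1.938 s 124.9 lat -2.4 z 256.9 Frad 3.2 Ftan -14.2 Fz -4.6 Tz 0.52
```

Call:
servo_tool(
  commands=[0, 0, -0.03, 0, -3.7, 0, -1, 0, 0, -0.03, 0, -3.7, 0, -1, 0, 0, 0, 0, 0, 0, -1],
)

```text
t: 15.6
tcp_pos: [519.9, 102.1, 256.8]
tcp_rot: [179.7, 0.1, 114.4]
ft_force: [10.3, 9.7, -3.6]
grip_width: 23.9
grip_force: 30.1
```

```bash
python3 sw.py
```

```text
t 15.60 th 1.977 yaw 1.997 s 124.9 lat -2.5 z 256.8 Frad 4.5 Ftan -13.4 Fz -3.6 Tz 0.51
```

Call:
servo_tool(
  commands=[0, 0, -0.03, 0, -3.7, 0, -1, 0, 0, 0, 0, 0, 0, -1],
)

```text
t: 15.77
tcp_pos: [516.5, 100.7, 256.8]
tcp_rot: [179.7, 0.1, 116.1]
ft_force: [10.1, 11.3, -4.3]
grip_width: 24.0
grip_force: 30.1
```

```bash
python3 sw.py
```

```text
t 15.77 th 2.007 yaw 2.027 s 125.0 lat -2.5 z 256.8 Frad 5.7 Ftan -14.1 Fz -4.3 Tz 0.55
```

Call:
servo_tool(
  commands=[0, 0, -0.03, 0, -3.7, 0, -1, 0, 0, 0, 0, 0, 0, -1],
)

```text
t: 15.93
tcp_pos: [513.0, 99.1, 256.7]
tcp_rot: [179.7, 0.1, 117.9]
ft_force: [8.5, 11.3, -3.6]
grip_width: 23.5
grip_force: 30.1
```

```bash
python3 sw.py
```

```text
t 15.93 th 2.037 yaw 2.057 s 125.1 lat -2.5 z 256.7 Frad 6.0 Ftan -12.8 Fz -3.6 Tz 0.49
```

Call:
servo_tool(
  commands=[0, 0, -0.03, 1, -3.7, 0, -1, 0, 0, -0.02, 0, -2.5, 0, -1, 0, 0, 0, 0, 0, 0, -1],
)

```text
t: 16.18
tcp_pos: [507.2, 96.6, 256.7]
tcp_rot: [179.7, 0.1, 120.7]
ft_force: [8.2, 7.3, -3.2]
grip_width: 23.8
grip_force: 30.0
```

```bash
python3 sw.py
```

```text
t 16.18 th 2.087 yaw 2.107 s 125.7 lat -2.4 z 256.7 Frad 2.1 Ftan -10.7 Fz -3.2 Tz 0.43
```

Call:
servo_tool(
  commands=[0, 0, -0.02, 0, -2.5, 0, -1, 0, 0, 0, 0, 0, 0, -1],
)

```text
t: 16.35
tcp_pos: [505.0, 95.4, 256.7]
tcp_rot: [179.8, 0.1, 121.8]
ft_force: [7.2, 6.7, -3.2]
grip_width: 24.0
grip_force: 30.0
```

```bash
python3 sw.py
```

```text
t 16.35 th 2.108 yaw 2.126 s 125.7 lat -2.3 z 256.7 Frad 1.9 Ftan -9.6 Fz -3.2 Tz 0.42
```

Call:
servo_tool(
  commands=[0, 0, -0.02, 0, -2.5, 0, -1, 0, 0, 0, 0, 0, 0, -1],
)

```text
t: 16.52
tcp_pos: [502.6, 94.0, 256.6]
tcp_rot: [179.8, 0.1, 123.0]
ft_force: [6.2, 6.7, -2.1]
grip_width: 23.5
grip_force: 30.0
```

```bash
python3 sw.py
```

```text
t 16.52 th 2.129 yaw 2.146 s 125.8 lat -2.2 z 256.6 Frad 2.2 Ftan -8.9 Fz -2.1 Tz 0.30
```

Call:
servo_tool(
  commands=[0, 0, -0.02, 0, -2.5, 0, -1, 0, 0, -0.02, 0, -2.5, 0, -1, 0, 0, 0, 0, 0, 0, -1],
)

```text
t: 16.77
tcp_pos: [498.0, 91.1, 256.5]
tcp_rot: [179.9, 0.1, 125.3]
ft_force: [3.5, 3.8, -1.2]
grip_width: 23.4
grip_force: 30.0
```

```bash
python3 sw.py
```

```text
t 16.77 th 2.172 yaw 2.186 s 125.9 lat -1.7 z 256.5 Frad 1.1 Ftan -5.1 Fz -1.2 Tz 0.20
```

Call:
servo_tool(
  commands=[0, 0, -0.02, 0, -2.5, 0, -1, 0, 0, -0.02, 0, -2.5, 0, -1, 0, 0, 0, 0, 0, 0, -1],
)

```text
t: 17.02
tcp_pos: [493.4, 87.9, 256.3]
tcp_rot: [-180.0, 0.0, 127.6]
ft_force: [1.2, 1.1, -2.0]
grip_width: 23.9
grip_force: 30.0
```

```bash
python3 sw.py
```

```text
t 17.02 th 2.217 yaw 2.227 s 126.0 lat -1.2 z 256.3 Frad 0.2 Ftan -1.7 Fz -2.0 Tz 0.09
```

Call:
servo_tool(
  commands=[0, 0, -0.015, 0, -1.8, 0, -1, 0, 0, 0, 0, 0, 0, -1],
)

```text
t: 17.18
tcp_pos: [491.6, 86.8, 256.0]
tcp_rot: [-179.9, -0.0, 128.5]
ft_force: [-1.2, -0.2, -2.4]
grip_width: 23.4
grip_force: 30.0
```

```bash
python3 sw.py
```

```text
t 17.18 th 2.234 yaw 2.242 s 126.3 lat -1.1 z 256.0 Frad 0.6 Ftan 1.1 Fz -2.4 Tz 0.05
```

Call:
servo_tool(
  commands=[0, 0, -0.015, 0, -1.8, 0, -1, 0, 0, 0, 0, 0, 0, -1],
)

```text
t: 17.35
tcp_pos: [489.9, 85.7, 255.9]
tcp_rot: [-179.9, -0.1, 129.4]
ft_force: [-0.6, 0.5, -3.0]
grip_width: 24.3
grip_force: 30.0
```

```bash
python3 sw.py
```

```text
t 17.35 th 2.249 yaw 2.258 s 126.5 lat -1.1 z 255.9 Frad 0.8 Ftan 0.2 Fz -3.0 Tz -0.01
```

Call:
servo_tool(
  commands=[0, 0, -0.015, 0, -1.8, 0, -1, 0, 0, 0, 0, 0, 0, -1],
)

```text
t: 17.52
tcp_pos: [488.6, 84.7, 256.0]
tcp_rot: [-179.9, -0.0, 130.3]
ft_force: [0.5, -0.3, -2.5]
grip_width: 24.0
grip_force: 30.0
```

```bash
python3 sw.py
```

```text
t 17.52 th 2.263 yaw 2.274 s 126.5 lat -1.3 z 256.0 Frad -0.6 Ftan -0.2 Fz -2.5 Tz 0.03
```

Call:
servo_tool(
  commands=[0, 0, -0.01, 0, -1.2, 0, -1, 0, 0, 0, 0, 0, 0, -1],
)

```text
t: 17.68
tcp_pos: [487.8, 83.9, 256.1]
tcp_rot: [-179.9, -0.0, 130.8]
ft_force: [0.1, -0.3, -2.1]
grip_width: 23.6
grip_force: 30.0
```

```bash
python3 sw.py
```

```text
t 17.68 th 2.272 yaw 2.283 s 126.4 lat -1.5 z 256.1 Frad -0.3 Ftan 0.2 Fz -2.1 Tz -0.01
```

Call:
servo_tool(
  commands=[0, 0, -0.012, 0, -1.5, 0, -1, 0, 0, 0, 0, 0, 0, -1],
)

```text
t: 17.85
tcp_pos: [486.6, 83.0, 256.1]
tcp_rot: [-179.9, -0.0, 131.5]
ft_force: [-0.6, 0.1, -2.0]
grip_width: 23.7
grip_force: 30.0
```

```bash
python3 sw.py
```

```text
t 17.85 th 2.284 yaw 2.296 s 126.4 lat -1.5 z 256.1 Frad 0.5 Ftan 0.4 Fz -2.0 Tz -0.05
```

Call:
servo_tool(
  commands=[0, 0, -0.012, 0, -1.5, 0, -1, 0, 0, 0, 0, 0, 0, -1],
)

```text
t: 18.02
tcp_pos: [485.8, 82.1, 256.2]
tcp_rot: [180.0, 0.0, 132.2]
ft_force: [2.2, 2.6, -3.5]
grip_width: 23.7
grip_force: 30.0
```

```bash
python3 sw.py
```

```text
t 18.02 th 2.293 yaw 2.308 s 126.3 lat -1.9 z 256.2 Frad 0.5 Ftan -3.4 Fz -3.5 Tz 0.14
```

Call:
servo_tool(
  commands=[0, 0, 0.012, 0, 1.5, 0, -1, 0, 0, 0, 4, 0, 0, -1, 0, 0, 0, 8, 0, 0, -1, 0, 0, 0, 8, 0, 0, -1, 0, 0, 0, 0, 0, 0, -1],
)

```text
t: 18.43
tcp_pos: [472.3, 99.1, 256.1]
tcp_rot: [-179.9, -0.1, 131.5]
ft_force: [-0.4, 0.7, -2.3]
grip_width: 23.8
grip_force: 30.0
```

```bash
python3 sw.py
```

```text
t 18.43 th 2.286 yaw 2.296 s 148.0 lat -1.5 z 256.1 Frad 0.8 Ftan -0.2 Fz -2.3 Tz -0.03
```

Call:
servo_tool(
  commands=[0, 0, 0, 8, 0, 0, -1, 0, 0, 0, 8, 0, 0, -1, 0, 0, 0, 8, 0, 0, -1, 0, 0, 0, 0, 0, 0, -1],
)

```text
t: 18.77
tcp_pos: [456.5, 117.0, 256.1]
tcp_rot: [-179.9, -0.1, 131.5]
ft_force: [-0.2, -0.1, -3.2]
grip_width: 23.9
grip_force: 30.0
```

```bash
python3 sw.py
```

```text
t 18.77 th 2.287 yaw 2.295 s 171.9 lat -1.5 z 256.1 Frad 0.0 Ftan 0.2 Fz -3.2 Tz 0.05
```

Call:
servo_tool(
  commands=[0, 0, 0, 10, 0, 0, -1, 0, 0, 0, 12, 0, 0, -1, 0, 0, 0, 0, 0, -25, -1, 0, 0, 0, 0, 0, -35, -1, 0, 0, 0, 0, 0, -35, -1],
)

```text
t: 19.18
tcp_pos: [442.3, 133.2, 351.7]
tcp_rot: [-179.8, -0.1, 131.5]
ft_force: [1.4, 0.3, -2.1]
grip_width: 24.0
grip_force: 30.0
```

```bash
python3 - <<'E'
from h import *
p=cams.read_camera('top')
for l,z in [('stub_end',84),('collar',84),('panel',18),('shoe',30)]:
    for q in spotter.mark_of(l,p)[:1]: print(l,round(q['score'],2),np.round(at_z(p,q['at'],z),1))
print(arm.get_obs()['tcp_pos'])
plan([368.1,-354.8,325],94.1,15,-1)
E
```

```text
stub_end 0.52 [505.5  61.9  84. ]
collar 0.74 [544.1  22.1  84. ]
panel 0.81 [ 729.3 -246.3   18. ]
shoe 0.59 [ 671.9 -178.4   30. ]
[442.45409666 132.8303502  350.47203689]
[-0.0, -0.0, 0.043, -21.1, -25.2, 1.7, -1, -0.0, -0.0, 0.043, -22.1, -24.3, 1.7, -1, -0.0, -0.0, 0.043, -23.2, -23.3, 1.7, -1, -0.0, -0.0, 0.043, -24.2, -22.3, 1.7, -1, -0.0, -0.0, 0.043, -25.1, -21.2, 1.7, -1]
[-0.0, -0.0, 0.043, -26.0, -20.1, 1.7, -1, -0.0, -0.0, 0.043, -26.9, -19.0, 1.7, -1, -0.0, -0.0, 0.043, -27.7, -17.8, 1.7, -1, -0.0, -0.0, 0.043, -28.4, -16.5, 1.7, -1, -0.0, -0.0, 0.043, -29.1, -15.3, 1.7, -1]
[-0.0, -0.0, 0.043, -29.7, -14.0, 1.7, -1, -0.0, -0.0, 0.043, -30.3, -12.7, 1.7, -1, -0.0, -0.0, 0.043, -30.9, -11.4, 1.7, -1, -0.0, -0.0, 0.043, -31.3, -10.0, 1.7, -1, -0.0, -0.0, 0.043, -31.7, -8.7, 1.7, -1]
```

Call:
servo_tool(
  commands=[0, 0, 0.043, -21, -25, 1.7, -1, 0, 0, 0.043, -22, -24.5, 1.7, -1, 0, 0, 0.043, -23, -23.5, 1.7, -1, 0, 0, 0.043, -24, -22.5, 1.7, -1, 0, 0, 0.043, -25, -21, 1.7, -1],
)

```text
t: 19.85
tcp_pos: [417.1, -30.6, 341.1]
tcp_rot: [-179.8, -0.1, 119.0]
ft_force: [0.7, -0.1, -3.1]
grip_width: 23.8
grip_force: 30.0
```

Call:
servo_tool(
  commands=[0, 0, 0.043, -26, -20, 1.7, -1, 0, 0, 0.043, -27, -19, 1.7, -1, 0, 0, 0.043, -27.5, -18, 1.7, -1, 0, 0, 0.043, -28.5, -16.5, 1.7, -1, 0, 0, 0.043, -29, -15.5, 1.7, -1],
)

```text
t: 20.27
tcp_pos: [392.6, -193.5, 332.6]
tcp_rot: [-179.8, -0.1, 106.7]
ft_force: [-0.0, -0.4, -1.9]
grip_width: 24.1
grip_force: 30.0
```

Call:
servo_tool(
  commands=[0, 0, 0.043, -29.5, -14, 1.7, -1, 0, 0, 0.043, -30.5, -12.5, 1.7, -1, 0, 0, 0.043, -31, -11.5, 1.7, -1, 0, 0, 0.043, -31.5, -10, 1.7, -1, 0, 0, 0.043, -31.5, -8.5, 1.7, -1],
)

```text
t: 20.68
tcp_pos: [369.1, -356.2, 323.7]
tcp_rot: [-179.8, -0.2, 94.4]
ft_force: [0.7, -1.3, -2.9]
grip_width: 24.3
grip_force: 30.0
```

Call:
servo_tool(
  commands=[0, 0, 0, 0, 0, 0, -1, 0, 0, 0, 0, 0, 0, -1],
)

```text
t: 20.85
tcp_pos: [369.2, -355.8, 323.6]
tcp_rot: [-179.8, -0.2, 94.4]
ft_force: [0.7, 0.2, -2.2]
grip_width: 24.0
grip_force: 30.0
```

```bash
python3 - <<'E'
from h import *
p=wrist('w6.png');o=arm.get_obs();print(o['tcp_pos'],o['tcp_rot'])
for q in spotter.mark_of('rest_seat',p)[:1]: print(q,at_z(p,q['at'],48))
plan([368.1,-354.8,219.5],94.1,5,-1)
p=cams.read_camera('top');save(p,'top6.png')
E
```

```text
[ 369.44612413 -354.69442637  323.96206474] [-1.79834297e+02 -1.71601907e-01  9.44639139e+01]
[-0.001, -0.0, 0.001, -0.2, -0.3, 21.0, -1, -0.001, -0.0, 0.001, -0.2, -0.3, 21.0, -1, -0.001, -0.0, 0.001, -0.1, -0.3, 21.0, -1, -0.001, -0.0, 0.001, -0.1, -0.3, 21.0, -1, -0.001, -0.0, 0.001, -0.1, -0.3, 21.0, -1]
```

Call:
servo_tool(
  commands=[-0.004, -0.003, 0.006, 0, -1.2, 20, -1, 0, 0, 0, 0, 0, 35, -1, 0, 0, 0, 0, 0, 35, -1, 0, 0, 0, 0, 0, 9, -1, 0, 0, 0, 0, 0, 0, -1],
)

```text
t: 21.42
tcp_pos: [369.0, -354.1, 225.0]
tcp_rot: [180.0, -0.1, 94.2]
ft_force: [-0.2, 0.1, -2.5]
grip_width: 23.8
grip_force: 30.0
```

Call:
servo_tool(
  commands=[0, 0, 0, 0, 0, 2, -1, 0, 0, 0, 0, 0, 1, -1, 0, 0, 0, 0, 0, 0, -1, 0, 0, 0, 0, 0, 0, -1],
)

```text
t: 21.75
tcp_pos: [369.0, -355.2, 225.0]
tcp_rot: [179.8, 0.3, 94.2]
ft_force: [-0.5, 0.2, -2.1]
grip_width: 23.9
grip_force: 30.0
```

Call:
servo_tool(
  commands=[0, 0, 0, 0, 0, 0, -1, 0, 0, 0, 0, 0, 0, -1, 0, 0, 0, 0, 0, 0, -1],
)

```text
t: 22.0
tcp_pos: [368.9, -355.2, 224.1]
tcp_rot: [179.8, 0.2, 94.2]
ft_force: [0.5, -0.6, -2.4]
grip_width: 23.7
grip_force: 30.0
```

```bash
python3 - <<'E'
from h import *
o=arm.get_obs();print(o)
p=wrist('w7.png')
S=cams.read_camera('scene');cv2.imwrite('pics/c7.png',np.hstack([p['color'][:300,100:460],cv2.resize(S['color'][180:260,340:440],(400,300))])[:,:,::-1])
E
```

```text
{'t': 22.0, 'qpos': array([-5.13191895e+01,  3.45058558e+01,  1.14455411e+02,  8.92943782e-02,
        3.07574870e+01, -5.55631307e+01]), 'joint_vel': array([ 0.03583091,  0.28653521, -0.0283258 ,  0.09349919, -0.09002751,
       -0.08717274]), 'effort': array([ 2.40333105e-02, -5.69558930e+01, -1.34886566e+01,  1.82058639e-02,
        9.76470765e-02,  2.50896528e-04]), 'tcp_pos': array([ 368.86542771, -355.18802805,  224.1225974 ]), 'tcp_rot': array([179.80299933,   0.20589544,  94.16696507]), 'ft_force': array([ 0.54784427, -0.62781486, -2.3971899 ]), 'wrist_torque': array([-0.09380538, -0.13796559,  0.02146236]), 'grip_force': 29.996265470981598, 'grip_width': 23.68116229430995}
```

View pics/c7.png

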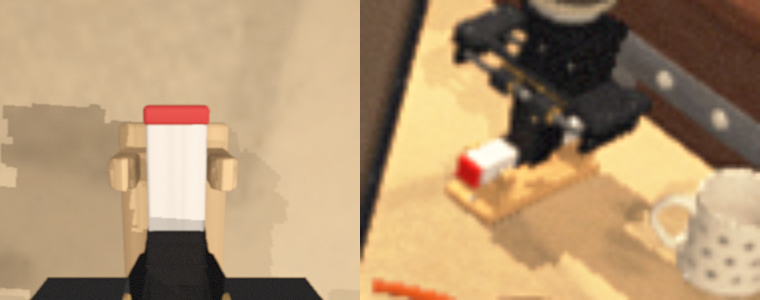

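Call:
servo_tool(
  commands=[0, 0, 0, 0, 0, 2, -1, 0, 0, 0, 0, 0, 0, -1, 0, 0, 0, 0, 0, 0, -1, 0, 0, 0, 0, 0, 0, -1, 0, 0, 0, 0, 0, 0, -1],
)

```text
t: 22.52
tcp_pos: [368.9, -355.2, 221.7]
tcp_rot: [179.8, 0.2, 94.2]
ft_force: [0.4, -0.7, -3.3]
grip_width: 23.9
grip_force: 30.0
```

Call:
servo_tool(
  commands=[0, 0, 0, 0, 0, 1, -1, 0, 0, 0, 0, 0, 0, -1, 0, 0, 0, 0, 0, 0, -1, 0, 0, 0, 0, 0, 0, -1, 0, 0, 0, 0, 0, 0, -1],
)

```text
t: 22.93
tcp_pos: [368.9, -355.2, 220.8]
tcp_rot: [179.8, 0.2, 94.2]
ft_force: [0.5, -0.3, -2.5]
grip_width: 24.1
grip_force: 30.0
```

Call:
servo_tool(
  commands=[0, 0, 0, 0, 0, 1, -1, 0, 0, 0, 0, 0, 0, -1, 0, 0, 0, 0, 0, 0, -1],
)

```text
t: 23.18
tcp_pos: [368.8, -355.2, 219.7]
tcp_rot: [179.8, 0.2, 94.2]
ft_force: [-0.2, 1.3, -2.1]
grip_width: 23.5
grip_force: 30.0
```

Call:
servo_tool(
  commands=[0, 0, 0, 0, 0, 0.8, -1, 0, 0, 0, 0, 0, 0, -1, 0, 0, 0, 0, 0, 0, -1],
)

```text
t: 23.43
tcp_pos: [368.9, -355.2, 219.2]
tcp_rot: [179.8, 0.2, 94.2]
ft_force: [-0.0, -0.5, 3.3]
grip_width: 24.0
grip_force: 30.0
```

Seated (force reversed at 219.2). Release and rise.

Call:
servo_tool(
  commands=[0, 0, 0, 0, 0, 0, -0.2, 0, 0, 0, 0, 0, 0, 0.2, 0, 0, 0, 0, 0, 0, 0.6, 0, 0, 0, 0, 0, 0, 0.6, 0, 0, 0, 0, 0, 0, 0.6],
)

```text
t: 23.85
tcp_pos: [368.9, -355.2, 218.9]
tcp_rot: [179.8, 0.2, 94.2]
ft_force: [-0.3, 0.6, -0.4]
grip_width: 51.9
grip_force: 0.0
```

Call:
servo_tool(
  commands=[0, 0, 0, 0, 0, 0, 0.6, 0, 0, 0, 0, 0, 0, 0.6, 0, 0, 0, 0, 0, 0, 0.6, 0, 0, 0, 0, 0, 0, 0.6, 0, 0, 0, 0, 0, 0, 0.6],
)

```text
t: 24.27
tcp_pos: [368.9, -355.2, 219.0]
tcp_rot: [179.8, 0.2, 94.2]
ft_force: [-1.1, 0.1, -0.3]
grip_width: 75.6
grip_force: 0.0
```

Call:
servo_tool(
  commands=[0, 0, 0, 0, 0, -5, 0.6, 0, 0, 0, 0, 0, -20, 0.6, 0, 0, 0, 0, 0, -35, 0.6, 0, 0, 0, 0, 0, -35, 0.6, 0, 0, 0, 0, 0, -20, 0.6],
)

```text
t: 24.68
tcp_pos: [368.5, -354.8, 337.4]
tcp_rot: [179.7, 0.3, 94.2]
ft_force: [-0.3, -0.1, 1.2]
grip_width: 76.1
grip_force: 0.0
```

```bash
python3 - <<'E'
from h import *
p=wrist('w8.png');o=arm.get_obs();print(o['t'],o['tcp_pos'],o['grip_width'],o['ft_force'])
for l in ['bar_center','bar_mouth','rest_seat']:
    for q in spotter.mark_of(l,p)[:1]: print(l,round(q['score'],2),np.round(at_z(p,q['at'],48),1))
T=cams.read_camera('top');S=cams.read_camera('scene')
for n,p2 in (('top',T),('scene',S)):
  for l,z in [('stub_end',84),('collar',84),('jig_pivot',84),('panel',18),('shoe',30)]:
    for q in spotter.mark_of(l,p2)[:1]: print(n,l,round(q['score'],2),np.round(at_z(p2,q['at'],z),1))
cv2.imwrite('pics/c8.png',np.hstack([p['color'][60:360,100:460],cv2.resize(S['color'][165:255,230:350],(400,300))])[:,:,::-1])
E
```

```text
24.7333 [ 368.7978017  -355.06685926  339.85441358] 76.29543563744059 [1.56334284 0.11017041 3.13229037]
bar_center 0.82 [ 367.6 -357.7   48. ]
bar_mouth 0.91 [ 376.1 -437.    48. ]
top stub_end 0.5 [504.9  67.1  84. ]
top collar 0.72 [537.4  23.1  84. ]
top jig_pivot 0.86 [572.9 -23.4  84. ]
top panel 0.69 [ 719.1 -247.4   18. ]
top shoe 0.7 [ 686.9 -176.3   30. ]
scene stub_end 0.75 [580.1  -6.3  84. ]
scene jig_pivot 0.95 [579.8 -17.5  84. ]
scene panel 0.83 [ 710.7 -243.3   18. ]
scene shoe 0.68 [ 674.7 -179.1   30. ]
```

View pics/c8.png

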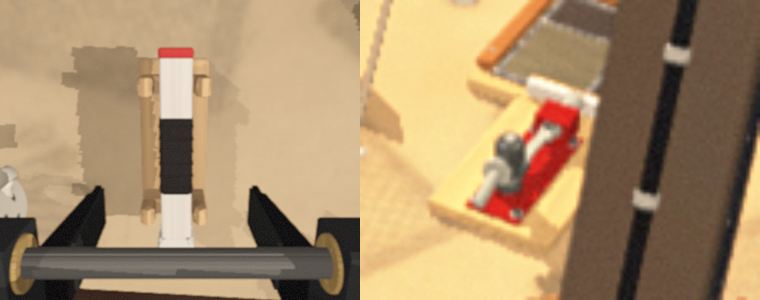

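The bar lies level in both notches. The lever has stayed over on its stop with the shoe against the panel, so I'm handing in.

```bash
python3 -c "
from bench import finish_job
print(finish_job())"
```

```text
the job is handed in; nothing more can be done
None
```

The job is handed in at about 25 s: I felt the lever pass its dead point and reach its stop, it stayed there after the bar came off, and the bar is back level in its rest; the shoe force and the panel's position at the fence were not measured directly, and the hand-in returned no verdict.

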